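# Clear and flip open the tip-box lid

### The arm

A 6-joint arm with a two-finger parallel gripper is mounted at the origin on a cart in front of the work surface, level with it; the furniture and walls round the work are solid. World frame = base frame: x ahead of the robot, y to its left, z up, the work surface at z = 0. Lengths are in m, angles in rad, forces in N, time in s.
With the tool pointing down it reaches from about 0.35 to 0.85 m from the base axis. Payload 8.1 kg.
Tool frame: the origin (TCP) lies midway between the tips of the shut fingers; the grasp point (between the pads) lies 19 mm behind it; z points along the fingers, y is the line along which they close (so a half turn about z gives the same grasp; the last joint's range is limited). The gripper opens to 93 mm and grips with 3 to 60 N. Pads are 15 mm wide; open, the fingers measure 128 mm over their backs; the gripper's body (75 mm by 188 mm) begins 65 mm behind the grasp point.
Start: joints at [-1.237, 0.13, 1.488, -0, 1.523, -0.085], TCP at [0.244, -0.548, 0.219] pointing down, gripper open.
Joint ranges: [-2.96, 2.96], [-0.89, 2.26], [0.02, 2.5], [-1.34, 4.48], [0, 2.73], [-2.66, 2.66]. Speed limits (rad/s): [2.39, 2.39, 2.79, 3.14, 3.14, 3.14].

### API

Orientations are given as a rotation vector (axis times angle).
In Python, from plant import robot, cams gives the robot as it stands. The module is installed in compiled form; this text tells all that it offers.
- The arm moves only by the tool play_rows, never from a script. Its arguments are lists of equal length, an entry for each row: "slide": the shift along the tool's x, y, z scaled (see below), a list of three; "twist": the turn, a rotation vector about the tool's x, y, z scaled (see below), a list of three. A call has exactly 8 rows; each row shifts and turns the commanded pose from where the row before left it, along the tool's axes as they then stand; what a row does not reach is not made up. The controller multiplies each number of a shift by 25 cm and each number of a turn by 60 degrees. A row lasts 1/10 s, in which the tool goes at most 50 mm and 8.59 degrees, less where a joint would pass 70% of its speed; a pose out of reach is approached as far as the arm can. A call with a number of a shift or a turn outside -1 to 1 is refused whole. A call with a gripper value outside its range is refused whole. "fingers" is the closure, from -1 (fully open) to 1 (shut), set as the call begins (left out, the last holds). The fingers move at their own pace and stop on an object; "force" is the grip in N (left out, the last holds). Time passes only in rows, so rows that do not move let the fingers close, or fill a call up. It gives the time, the measured TCP pose, the force, the opening and the grip force at its end, in the units of the state.
- robot.read_state(): the state, without advancing time (a new reading comes with each control period).
- cams.read_camera(name): name is "scene" or "side" or "wrist"; returns (picture, depth): 384x512x3 uint8, red, green, blue; 384x512 float32, m along the optical axis (not along the pixel's ray), 0 where there is no reading.
- cams.get_calibration(name): a dict with "fx", "fy", "cx", "cy" (pixels), "world_from_camera" (4x4, takes a point from camera to world coordinates). Camera axes: x right, y down, z forward; pixel columns grow to the right and rows downward; lengths in m; the calibration is good to about 2 mm. The wrist camera is an equidistant fisheye: a pixel r from the principal point sees the ray r / f radians off the axis. A picture is of the moment at which its call begins: read the wrist's pose just before it. get_calibration takes no time and is no camera call; for the wrist camera it gives the pose at the moment of the call.
- robot.close_job(): hands the job in; it is judged then, once.
The state is a dict: "t": time; "q": joint angles; "dq": joint speeds; "joint_torque": joint torques, N m; "tool_pos": TCP position; "orientation": TCP orientation; "force": force on the tool from outside, world axes, zero at the start; "wrist_torque": the same for the moment, N m; "opening": finger opening in m; "gripper_force": force on a finger pad.
Only numpy, scipy, OpenCV 4.12 (cv2) and the standard library are available. Lean on these libraries where they do the work, as an engineer would, in place of code of your own. Each camera call takes 0.05 s, during which the arm holds its last target. There are 200 camera calls.

### The job

Get the pipette-tip box ready for use: the small carton left standing behind it is in the way of its lid, so with a fingertip push the carton along the worktop until it stands fully clear of the space behind the box, then flip the lid up (it has a thumb tab in front), past its balance point, so that it falls back to its stop and stays fully open by itself. Only push and flip, without lifting the carton or the box: keep the carton upright on the worktop, leave the tip box standing where it is, and do not disturb the other things.

Things in the scene. Friction and masses are not known exactly. Their poses are not given: they have to be found in the camera images.
- tip_box: pipette-tip box, loose, 0.8 kg: 68 mm deep (x), 118 wide (y), 66 tall, lid shut. Origin: centre of its underside; x runs level from its front (tab side, near the robot) to its hinge side, y to the left, z up. Base 44 mm tall; on it the clear lid, 21 mm deep, 2 mm walls. Hinge line along y at x = +36, z = 45 mm. Fully open the lid leans back to x = +80, z = 104 mm. Must stay put (within 25 mm)
- tip_box_lid (a joint): angle of the tip box's lid: 0 shut, grows as it opens upward and back, stop at 1.92 rad. The hinge is nearly free: below about 1.28 rad the light lid (22 g) falls shut, beyond that it falls open and stays against the stop
- tab_edge (a point): middle of the underside of the outer edge of the lid's thumb tab: a clear plastic tongue 40 mm wide and 3 mm thick that sticks 15 mm out of the middle of the lid's front wall, its underside 47 mm above the worktop while shut. The point swings with the lid 85 mm from the hinge line (x = -49 mm in the box's frame while shut)
- carton_center (a point): centre (half-way up) of the small cardboard carton that stands behind the tip box: 24 mm thick (its x), 95 mm long (its y), 60 mm tall, 0.08 to 0.17 kg, loose. At the start it stands nearly parallel to the tip box, 6 to 16 mm behind it, shifted to the left, its right end hidden behind the box. It blocks the lid short of its balance point, and forcing the lid tips it over
- carton: the same carton; origin at the centre of its underside
- specimen_cup_a: specimen cup with screw lid, 62 mm across, 72 tall (mm); origin at the centre of its underside; a bystander, loose, to be left alone
- specimen_cup_b: second specimen cup, same size (mm); origin at the centre of its underside; a bystander, loose, to be left alone
- glucose_meter: flat hand-held meter, 93x52x20 (mm); origin at the centre of its underside; a bystander, loose, to be left alone
- lab_timer: flat bench timer, 58x66x17 (mm); origin at the centre of its underside; a bystander, loose, to be left alone
- strip_vial_b: round vial, 42 mm across, 104 tall, behind the work (mm); origin at the centre of its underside; a bystander, loose, to be left alone
- lancet_box: low carton, 55x86x48, right of the work (mm); origin at the centre of its underside; a bystander, loose, to be left alone
Not all that is in view belongs to the job. What is shaped like the carton but red is not meant.

How it is judged:
On the way, in this order (a step that is already met when the one before it is completed fails the run):
1. the carton has been pushed clear of the lid's swing, the lid still shut ((y of carton_center in the frame of tip_box above 0.095 m or y of carton_center in the frame of tip_box below -0.095 m or x of carton_center in the frame of tip_box above 0.09 m) and value of joint tip_box_lid below 0.6 rad), for 0.2 s.
2. the lid has been flipped past its balance point (value of joint tip_box_lid above 1.35 rad), for 0.1 s.
At the end, for the whole second after the job is handed in: The lid rests at its stop (over 1.8 rad), at rest; the carton stands upright on the worktop (tilt under 0.1 rad), its centre more than 95 mm to a side of the tip box's centre or more than 90 mm behind it, in the box's frame; the tip box stands flat within 25 mm of where it was (value of joint tip_box_lid above 1.8 rad and velocity of joint tip_box_lid between -0.1 and 0.1 rad/s and (y of carton_center in the frame of tip_box above 0.095 m or y of carton_center in the frame of tip_box below -0.095 m or x of carton_center in the frame of tip_box above 0.09 m) and angle between carton_center's own z axis and vertical below 0.1 rad and height (world z) of carton_center between 0.025 and 0.036 m and linear speed of carton below 0.02 m/s and distance of tip_box from where it was at the start of the episode below 0.025 m and angle between tip_box's own z axis and vertical below 0.06 rad); the robot touches nothing.
It fails at once if the carton is lifted more than 12 mm or tipped over (height (world z) of carton_center above 0.042 m or angle between carton_center's own z axis and vertical above 0.5 rad).
It fails at once if the tip box is lifted, tipped or shoved more than 25 mm (height (world z) of tip_box above 0.012 m or angle between tip_box's own z axis and vertical above 0.25 rad or distance of tip_box from where it was at the start of the episode above 0.025 m).
It fails at once if another thing on the worktop is moved more than 20 mm (distance of any of specimen_cup_a, specimen_cup_b, glucose_meter, lab_timer, strip_vial_b, lancet_box from where it was at the start of the episode above 0.02 m).
It also fails if it takes over 48 s, if anything falls off the work surface, if the arm or the gripper's body presses on something with over 40 N, if the wrist force passes 120 N, or if a joint passes its speed limit or range.

## Working session

There is one attempt and no reset: what is moved stays moved. The work goes in short steps, Python scripts to look and compute and a tool call to move; the robot and the scene stay as the last step left them, time stands still between calls to the robot, and variables do not carry over. Pictures are saved under pics/ and viewed, at most 10 in all, crops included, and the job is handed in when it is done.

Besides the shell and the picture viewer there is one more tool, called after "Request:" as name(argument=value, ...) on one line, values as JSON. play_rows: Moves the arm, as the interface text tells. Shifts and turns lie within -1 to 1; 1 stands for 25 cm of shift or 60 degrees of turn. Its arguments: {"type":"object","properties":{"slide":{"type":"array"},"twist":{"type":"array"},"fingers":{"type":"number"},"force":{"type":"number"}},"required":["slide","twist"]}

```bash
mkdir -p pics; cat > h.py <<'E'
import numpy as np, cv2
from plant import robot, cams
def grab(n):
    c=cams.get_calibration(n); p,d=cams.read_camera(n); return p,d,c
def pts(d,c):
    v,u=np.indices(d.shape); X=np.stack([(u-c['cx'])/c['fx']*d,(v-c['cy'])/c['fy']*d,d],-1)
    T=np.array(c['world_from_camera']); return X@T[:3,:3].T+T[:3,3]
E
python3 - <<'E'
from h import *
s=robot.read_state();print(s)
for n in('scene','side'):
    p,d,c=grab(n);np.savez(n+'0.npz',p=p,d=d,P=pts(d,c));print(n,c)
    cv2.imwrite(f'pics/{n}0.png',cv2.resize(p[:,:,::-1],(768,576),interpolation=cv2.INTER_CUBIC))
E
```

```text
{'t': 0.0, 'q': array([-1.23740050e+00,  1.31165312e-01,  1.48927422e+00,  2.51706728e-05,
        1.52297211e+00, -8.54200539e-02]), 'dq': array([ 0.00029088,  0.00072581,  0.00217674, -0.00041554, -0.00135042,
        0.00057121]), 'joint_torque': array([-1.16387178e-03, -5.59848368e+01, -4.91754198e+01,  7.70422281e-02,
        3.57594341e-02, -1.64083012e-04]), 'tool_pos': array([ 0.24384179, -0.54760415,  0.21758774]), 'orientation': array([-3.07119369e+00, -6.52699067e-01,  3.13990224e-04]), 'force': array([ 0.08226145, -0.28806385, -0.06831096]), 'wrist_torque': array([-0.0369789 ,  0.00352377,  0.01219045]), 'gripper_force': 0.0, 'opening': 0.09298772559388045}
scene {'fx': 414.32812104201105, 'fy': 414.32812104201105, 'cx': 247.72643878050326, 'cy': 189.5482277764243, 'world_from_camera': array([[-4.99997831e-01, -6.30860206e-01,  5.93310686e-01,
        -8.01236803e-02],
       [-8.66026654e-01,  3.64174135e-01, -3.42600401e-01,
         3.79098932e-01],
       [ 6.45539027e-05, -6.85122325e-01, -7.28428030e-01,
         8.82668036e-01],
       [ 0.00000000e+00,  0.00000000e+00,  0.00000000e+00,
         1.00000000e+00]])}
side {'fx': 406.3743054437581, 'fy': 406.3743054437581, 'cx': 249.63244479411605, 'cy': 186.5416705430151, 'world_from_camera': array([[-0.88343714, -0.28236536,  0.37390991,  0.23320291],
       [-0.46823765,  0.50291784, -0.72651714,  0.7115645 ],
       [ 0.01709731, -0.81691092, -0.57651039,  0.6031954 ],
       [ 0.        ,  0.        ,  0.        ,  1.        ]])}
```

View pics/scene0.png

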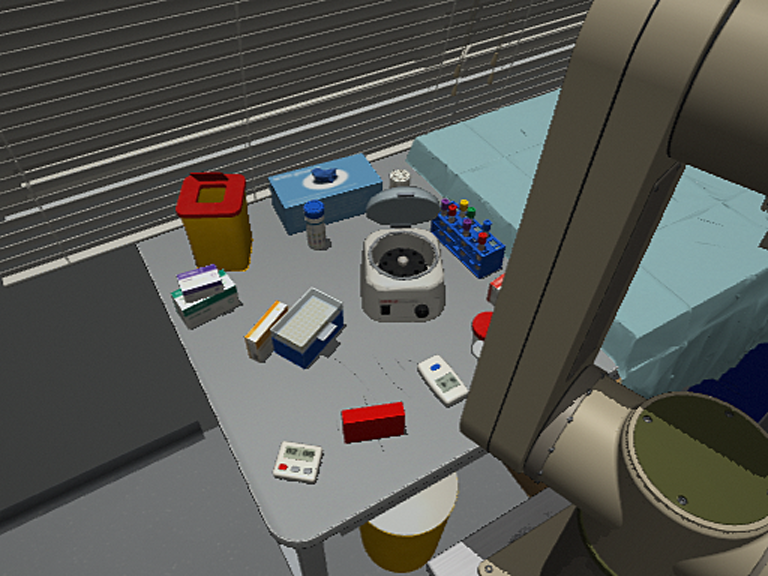

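View pics/side0.png

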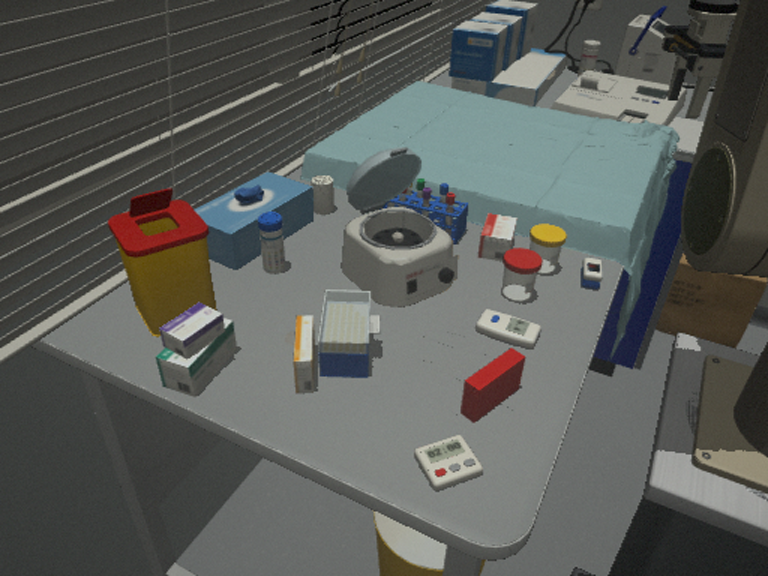

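The tip box (dark blue base, clear lid) is at about (307,327) in the scene view and (346,333) in the side view, its tab at (375,325) in the side view. Candidates for the carton:
- White/orange carton at (266,330) scene, (304,353) side. It stands right behind the box, so it is the one.
- Red block at (373,422) scene, (493,384) side. Decoy.
- White/green/purple stack at (205,295) scene, (197,345) side. Not it.

I'll check this choice in a crop and measure.

```bash
python3 - <<'E'
from h import *
a=np.load('side0.npz');b=np.load('scene0.npz')
def crop(z,x0,y0,x1,y1): return cv2.resize(z['p'][y0:y1,x0:x1,::-1],(390,390),interpolation=cv2.INTER_CUBIC)
cv2.imwrite('pics/crop.png',np.hstack([crop(a,180,180,280,280),crop(b,145,175,245,275)]))
for nm,z,(x0,y0,x1,y1) in(('side',a,(185,185,260,265)),('scene',b,(155,185,240,250))):
    P=z['P'][y0:y1,x0:x1].reshape(-1,3);C=z['p'][y0:y1,x0:x1].reshape(-1,3)
    hsv=cv2.cvtColor(C[None],cv2.COLOR_RGB2HSV)[0].astype(int)
    blue=(abs(hsv[:,0]-112)<12)&(hsv[:,1]>120)
    org=(abs(hsv[:,0]-15)<8)&(hsv[:,1]>120)
    for n,m in(('blue',blue),('orange',org),('z>.055',P[:,2]>.055),('lidtop',abs(P[:,2]-.066)<.003)):
        Q=P[m]
        if len(Q)<8:continue
        r=cv2.minAreaRect((Q[:,:2]*1000).astype(np.float32))
        print(nm,n,len(Q),np.round(Q.min(0),3),np.round(Q.max(0),3),'rect',np.round(r[0]),np.round(r[1]),round(r[2],1))
E
```

```text
side blue 36 [0.233 0.127 0.001] [0.581 0.712 0.603] rect [417. 434.] [ 63. 663.] 28.1
side orange 102 [0.233 0.158 0.057] [0.639 0.712 0.603] rect [439. 438.] [ 12. 685.] 36.0
side z>.055 1660 [0.233 0.008 0.055] [0.64  0.712 0.603] rect [461. 387.] [130. 781.] 25.6
side lidtop 1135 [0.522 0.064 0.063] [0.633 0.196 0.068] rect [579. 129.] [ 68. 120.] 26.7
scene blue 416 [-0.08   0.061 -0.002] [0.582 0.379 0.883] rect [275. 276.] [123. 730.] 64.2
scene orange 159 [0.574 0.146 0.037] [0.641 0.237 0.063] rect [608. 192.] [25. 95.] 31.0
scene z>.055 1341 [-0.08   0.062  0.055] [0.718 0.379 0.883] rect [301. 218.] [175. 816.] 76.6
scene lidtop 869 [0.523 0.064 0.063] [0.637 0.195 0.069] rect [592. 135.] [ 97. 119.] 27.1
```

View pics/crop.png

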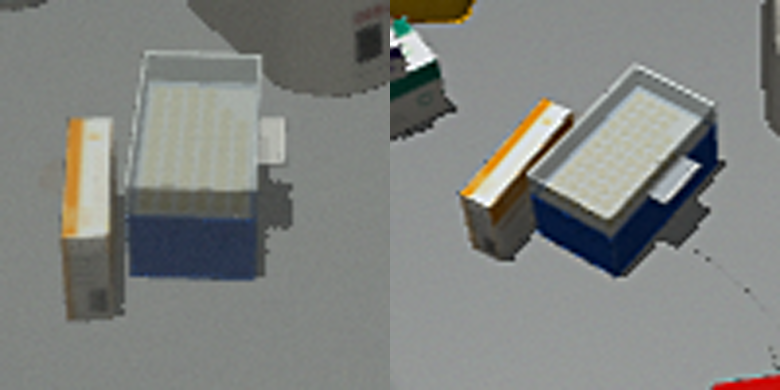

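The crop confirms it: the white/orange carton stands just behind the clear-lidded box, its right end hidden, with the tab on the near side. Next I'll refine the poses and check clearances.

```bash
cat >> h.py <<'E'
from scipy.spatial.transform import Rotation as R
yaw=np.radians(26.9); B0=np.array([.579,.129,0]); Bx=np.array([np.cos(yaw),np.sin(yaw),0]); By=np.array([-Bx[1],Bx[0],0]); Bz=np.array([0,0,1.])
M=np.stack([Bx,By,Bz],1)
def inbox(P): return (P-B0)@M
def out(p): return B0+M@np.array(p)
E
python3 - <<'E'
from h import *
s=robot.read_state(); print(R.from_rotvec(s['orientation']).as_matrix().round(3))
a=np.load('side0.npz');b=np.load('scene0.npz')
allp=[]
for n,z in(('side',a),('scene',b)):
    P=z['P'];Q=inbox(P);allp.append(Q[z['d']>0])
    m=(Q[...,0]>.040)&(Q[...,0]<.08)&(abs(Q[...,1]-.05)<.07)&(Q[...,2]>.057)&(Q[...,2]<.066)&(z['d']>0)
    r=cv2.minAreaRect((Q[m][:,:2]*1000).astype(np.float32));q=Q[m]
    print(n,m.sum(),np.round(r,1) if 0 else r, q.min(0).round(3),q.max(0).round(3))
    m=(abs(Q[...,2]-.066)<.004)&(abs(Q[...,0])<.05)&(abs(Q[...,1])<.09)
    r=cv2.minAreaRect((Q[m][:,:2]*1000).astype(np.float32));print(' lid',r)
    m=(abs(Q[...,2]-.050)<.004)&(Q[...,0]<-.037)&(Q[...,0]>-.06)&(abs(Q[...,1])<.04);q=Q[m]
    if len(q):print(' tab',len(q),q.min(0).round(3),q.max(0).round(3))
Q=np.concatenate(allp)
# height map box frame 4cm grid
xs=np.arange(-.3,.36,.04);ys=np.arange(-.28,.33,.04)
print('cols y',(ys*100).round().astype(int))
for x in xs:
    print(round(x*100),[int(1000*max([0,*Q[(abs(Q[:,0]-x)<.02)&(abs(Q[:,1]-y)<.02)&(Q[:,2]<.5),2]])) for y in ys])
E
```

```text
[[ 0.914  0.407 -0.001]
 [ 0.407 -0.914  0.002]
 [ 0.    -0.002 -1.   ]]
side 364 ((54.67991638183594, 43.432106018066406), (23.979040145874023, 96.98246002197266), 4.576327323913574) [ 0.04  -0.005  0.057] [0.07  0.092 0.063]
 lid ((4.928890228271484, 2.212554931640625), (124.18865966796875, 77.77748107910156), 89.74298095703125)
 tab 65 [-0.048 -0.019  0.046] [-0.038  0.02   0.053]
scene 242 ((55.03998947143555, 44.049861907958984), (25.511987686157227, 92.94013214111328), 5.983426094055176) [ 0.04  -0.003  0.057] [0.07  0.091 0.063]
 lid ((7.3228759765625, -0.18583297729492188), (83.7262954711914, 119.30897521972656), 0.19972987473011017)
 tab 55 [-0.049 -0.021  0.046] [-0.038  0.02   0.053]
cols y [-28 -24 -20 -16 -12  -8  -4   0   4   8  12  16  20  24  28  32]
-30 [49, 73, 73, 74, 74, 3, 21, 16, 5, 3, 3, 3, 0, 0, 0, 0]
-26 [50, 49, 71, 76, 75, 21, 21, 22, 4, 59, 4, 4, 3, 4, 0, 0]
-22 [49, 49, 3, 4, 3, 22, 22, 11, 60, 63, 62, 3, 5, 3, 4, 0]
-18 [51, 3, 87, 88, 55, 3, 17, 4, 3, 63, 63, 4, 17, 15, 5, 3]
-14 [3, 97, 96, 97, 92, 4, 4, 2, 3, 3, 61, 17, 19, 19, 4, 2]
-10 [191, 221, 231, 97, 98, 70, 5, 3, 4, 4, 4, 4, 19, 18, 2, 0]
-6 [135, 225, 232, 97, 96, 61, 46, 53, 49, 4, 4, 2, 4, 4, 1, 0]
-2 [93, 152, 221, 209, 93, 3, 69, 69, 68, 66, 3, 3, 4, 2, 0, 0]
2 [2, 90, 183, 84, 3, 0, 69, 69, 69, 60, 5, 3, 3, 0, 0, 0]
6 [3, 3, 4, 3, 3, 2, 3, 63, 63, 62, 3, 2, 4, 0, 0, 0]
10 [3, 5, 101, 3, 3, 3, 5, 3, 3, 3, 3, 3, 1, 0, 0, 0]
14 [79, 103, 106, 3, 4, 3, 5, 55, 4, 3, 3, 3, 0, 0, 0, 0]
18 [451, 78, 78, 4, 4, 159, 4, 87, 90, 90, 55, 0, 0, 0, 0, 0]
22 [460, 471, 483, 486, 161, 162, 162, 87, 90, 89, 53, 0, 0, 0, 0, 0]
26 [365, 460, 479, 489, 496, 481, 164, 163, 1, 86, 0, 0, 0, 0, 0, 0]
30 [164, 275, 370, 477, 499, 499, 499, 161, 2, 2, 0, 0, 0, 0, 0, 0]
34 [123, 72, 186, 280, 388, 482, 499, 499, 499, 0, 0, 0, 0, 0, 0, 0]
```

```bash
python3 - <<'E'
from h import *
Q=[]
for n in('side','scene'):
    z=np.load(n+'0.npz');q=inbox(z['P'])[z['d']>0];Q.append(q)
Q=np.concatenate(Q)
m=(Q[:,2]>.095)&(Q[:,2]<.5)
for y in np.arange(-.14,.14,.02):
    k=Q[m&(abs(Q[:,1]-y)<.01)]
    print(round(y,2),'minx>.05:',min(k[k[:,0]>.05,0],default=9).__round__(3),'maxx<.05',max(k[k[:,0]<.05,0],default=-9).__round__(3))
for p in([.062,-.030,.02],[.062,-.03,.25]):print(out(p))
# turn about tool z (down) to bring tool y to box +x or -x: angles
s=robot.read_state();T=R.from_rotvec(s['orientation']).as_matrix()
for nm,x in(('y=+Bx',By),('y=-Bx',-By),('y=+By',-Bx),('y=-By',Bx)):
    z=-Bz; y=np.cross(z,x); D=np.stack([x,y,z],1); print(nm,y.round(2),np.degrees(R.from_matrix(T.T@D).as_rotvec()).round(1))
E
```

```text
-0.14 minx>.05: 0.241 maxx<.05 -0.032
-0.12 minx>.05: 0.225 maxx<.05 -0.062
-0.1 minx>.05: 0.211 maxx<.05 -9
-0.08 minx>.05: 0.199 maxx<.05 -9
-0.06 minx>.05: 0.199 maxx<.05 -9
-0.04 minx>.05: 0.213 maxx<.05 -9
-0.02 minx>.05: 0.241 maxx<.05 -9
0.0 minx>.05: 0.269 maxx<.05 -9
0.02 minx>.05: 0.339 maxx<.05 -9
0.04 minx>.05: 0.348 maxx<.05 -0.385
0.06 minx>.05: 0.358 maxx<.05 -0.38
0.08 minx>.05: 0.368 maxx<.05 -0.377
0.1 minx>.05: 0.38 maxx<.05 -0.374
0.12 minx>.05: 0.388 maxx<.05 -0.372
0.14 minx>.05: 0.413 maxx<.05 -0.369
[0.64786449 0.13029703 0.02      ]
[0.64786449 0.13029703 0.25      ]
y=+Bx [ 0.89  0.45 -0.  ] [ -0.1  -0.1 -92.9]
y=-Bx [-0.89 -0.45  0.  ] [-0.1  0.1 87.1]
y=+By [-0.45  0.89  0.  ] [-0.000e+00  1.000e-01  1.771e+02]
y=-By [ 0.45 -0.89  0.  ] [-0.1 -0.  -2.9]
```

Request:
play_rows(slide=[[0,0,-0.16],[0,0,-0.16],[0,0,-0.16],[0,0,0],[0,0,0],[0,0,0],[0,0,0],[0,0,0]], twist=[[0,0,-0.14],[0,0,-0.14],[0,0,-0.14],[0,0,-0.14],[0,0,-0.14],[0,0,-0.14],[0,0,-0.14],[0,0,-0.14]], fingers=1, force=10)

```text
t: 0.9
tool_pos: [0.2439, -0.548, 0.338]
orientation: [-2.191, -2.25, -0.001]
force: [-1.1, -0.2, 0.1]
opening: 0.0334
gripper_force: 0.0
```

Request:
play_rows(slide=[[0,0,0],[0,0,0],[0,0,0],[0.1,0.16,0],[0.1,0.16,0],[0.1,0.16,0],[0.1,0.16,0],[0.1,0.16,0]], twist=[[0,0,-0.142],[0,0,-0.142],[0,0,-0.142],[0,0,0],[0,0,0],[0,0,0],[0,0,0],[0,0,0]])

```text
t: 1.7
tool_pos: [0.3668, -0.3447, 0.3382]
orientation: [-1.647, -2.674, -0.0]
force: [1.1, -0.1, 0.5]
opening: 0.0005
gripper_force: 0.0
```

```bash
cat >> h.py <<'E'
def st():
    s=robot.read_state();T=R.from_rotvec(s['orientation']).as_matrix()
    print('t',round(s['t'],2),'box',(inbox(s['tool_pos'])*1000).round(1),'toolaxes in box cols\n',(M.T@T).round(3),'\nq',s['q'].round(2),'F',s['force'].round(1),'open',round(s['opening'],4))
    return s,T
def need(p):
    s,T=st(); print('slide units needed (tool)',((T.T@(out(p)-s['tool_pos']))/.25).round(3))
E
python3 -c "
from h import *
need([.062,-.030,.338])"
```

```text
t 1.7 box [-403.6 -326.4  338.2] toolaxes in box cols
 [[ 0.003  1.    -0.   ]
 [ 1.    -0.003  0.001]
 [ 0.001 -0.    -1.   ]] 
q [-0.86 -0.15  1.55  0.    1.74 -1.32] F [ 1.1 -0.1  0.5] open 0.0005
slide units needed (tool) [1.191e+00 1.859e+00 1.000e-03]
```

Request:
play_rows(slide=[[0.1,0.16,0],[0.1,0.16,0],[0.1,0.16,0],[0.1,0.16,0],[0.1,0.16,0],[0.1,0.16,0],[0.1,0.16,0],[0.1,0.16,0]], twist=[[0,0,0],[0,0,0],[0,0,0],[0,0,0],[0,0,0],[0,0,0],[0,0,0],[0,0,0]])

```text
t: 2.5
tool_pos: [0.5626, -0.0219, 0.3383]
orientation: [-1.647, -2.675, 0.0]
force: [0.2, -0.7, 0.1]
opening: 0.0003
gripper_force: 0.0
```

Request:
play_rows(slide=[[0.1,0.14,0],[0.1,0.14,0],[0.08,0.12,0],[0.04,0.06,0],[0,0,0],[0,0,0],[0,0,0],[0,0,0]], twist=[[0,0,0],[0,0,0],[0,0,0],[0,0,0],[0,0,0],[0,0,0],[0,0,0],[0,0,0]])

```text
t: 3.3
tool_pos: [0.6285, 0.0982, 0.3389]
orientation: [1.649, 2.674, 0.0]
force: [0.2, 0.7, 0.0]
opening: 0.0008
gripper_force: 0.0
```

```bash
python3 -c "
from h import *
need([.062,-.030,.02])
p,d,c=grab('side');cv2.imwrite('pics/s1.png',cv2.resize(p[:,:,::-1],(768,576)))"
```

```text
t 3.3 box [ 30.2 -49.8 338.9] toolaxes in box cols
 [[ 0.004  1.     0.   ]
 [ 1.    -0.004 -0.   ]
 [-0.     0.    -1.   ]] 
q [ 0.07  0.21  1.18 -0.    1.75 -0.39] F [0.2 0.7 0. ] open 0.0008
slide units needed (tool) [0.08  0.127 1.276]
```

Request:
play_rows(slide=[[0.08,0.127,0],[0,0,0.14],[0,0,0.14],[0,0,0.14],[0,0,0.14],[0,0,0.14],[0,0,0.14],[0,0,0]], twist=[[0,0,0],[0,0,0],[0,0,0],[0,0,0],[0,0,0],[0,0,0],[0,0,0],[0,0,0]])

```text
t: 4.15
tool_pos: [0.6439, 0.1303, 0.1222]
orientation: [-1.644, -2.668, 0.01]
force: [-0.9, -0.2, -0.8]
opening: 0.0003
gripper_force: 0.0
```

```bash
python3 -c "
from h import *
need([.062,-.030,.015])
ims=[grab(n)[0][:,:,::-1] for n in('side','scene')]
cv2.imwrite('pics/s2.png',np.hstack([cv2.resize(ims[0][120:290,150:350],(400,340)),cv2.resize(ims[1][120:290,120:320],(400,340))]))"
```

```text
t 4.15 box [ 58.4 -28.2 122.2] toolaxes in box cols
 [[ 0.003  1.    -0.01 ]
 [ 1.    -0.003  0.003]
 [ 0.003 -0.01  -1.   ]] 
q [ 0.12  0.35  1.41 -0.    1.39 -0.34] F [-0.9 -0.2 -0.8] open 0.0003
slide units needed (tool) [-0.009  0.018  0.429]
```

View pics/s2.png

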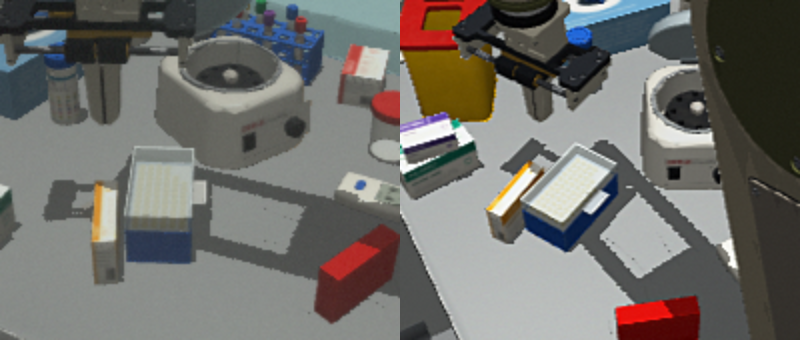

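Picture: the fingers hang right of and behind the box (side crop at 105,90; scene crop at 538,100), lined up with the gap and clear of the vial and bin. Going down.

Request:
play_rows(slide=[[0,0.01,0],[0,0,0.1],[0,0,0.1],[0,0,0.1],[0,0,0.09],[0,0,0.035],[0,0,0],[0,0,0]], twist=[[0,0,0],[0,0,0],[0,0,0],[0,0,0],[0,0,0],[0,0,0],[0,0,0],[0,0,0]])

```text
t: 5.05
tool_pos: [0.6519, 0.1329, 0.0247]
orientation: [1.646, 2.673, 0.003]
force: [-0.1, -0.2, 0.5]
opening: 0.0007
gripper_force: 0.0
```

```bash
python3 -c "
from h import *
need([.062,.080,.015])"
```

```text
t 5.05 box [ 66.7 -29.5  24.7] toolaxes in box cols
 [[ 0.003  1.     0.003]
 [ 1.    -0.003 -0.001]
 [-0.001  0.003 -1.   ]] 
q [ 0.12  0.46  1.46  0.    1.22 -0.34] F [-0.1 -0.2  0.5] open 0.0007
slide units needed (tool) [ 0.438 -0.02   0.038]
```

Request:
play_rows(slide=[[0,-0.02,0.02],[0.03,0,0],[0.03,0,0],[0.03,0,0],[0.03,0,0],[0.03,0,0],[0.03,0,0],[0.03,0,0]], twist=[[0,0,0],[0,0,0],[0,0,0],[0,0,0],[0,0,0],[0,0,0],[0,0,0],[0,0,0]])

```text
t: 5.85
tool_pos: [0.622, 0.1779, 0.0175]
orientation: [1.647, 2.675, 0.0]
force: [0.9, -0.4, 1.3]
opening: 0.0005
gripper_force: 0.5
```

```bash
cat >> h.py <<'E'
def carton():
    for n in('side','scene'):
        p,d,c=grab(n);Q=inbox(pts(d,c))
        m=(d>0)&(Q[...,0]>.039)&(Q[...,0]<.1)&(Q[...,1]>-.01)&(Q[...,1]<.2)&(Q[...,2]>.056)&(Q[...,2]<.066)
        m=cv2.morphologyEx(m.astype(np.uint8),cv2.MORPH_OPEN,np.ones((2,2)))>0
        q=Q[m];print(n,len(q),cv2.minAreaRect((q[:,:2]*1000).astype(np.float32)),'lid z>.075 n',int(((Q[...,2]>.075)&(abs(Q[...,0])<.03)&(abs(Q[...,1])<.05)).sum()))
        np.savez(n+'1.npz',p=p,Q=Q)
E
python3 -c "
from h import *
need([.062,.075,.015]);carton()"
```

```text
t 5.85 box [60.5 24.2 17.5] toolaxes in box cols
 [[ 0.002  1.     0.   ]
 [ 1.    -0.002 -0.   ]
 [-0.     0.    -1.   ]] 
q [ 0.2   0.42  1.52 -0.    1.2  -0.27] F [ 0.9 -0.4  1.3] open 0.0005
slide units needed (tool) [0.203 0.006 0.01 ]
side 460 ((18.03837776184082, 354.3842468261719), (37.13265609741211, 654.3057861328125), 7.809386253356934) lid z>.075 n 1377
scene 309 ((-180.4078369140625, 303.53826904296875), (88.85895538330078, 726.6439819335938), 46.530494689941406) lid z>.075 n 1652
```

Request:
play_rows(slide=[[0.03,0,0],[0.03,0,0],[0.03,0,0],[0.03,0,0],[0.03,0,0],[0.03,0,0],[0.02,0,0],[0.01,0,0]], twist=[[0,0,0],[0,0,0],[0,0,0],[0,0,0],[0,0,0],[0,0,0],[0,0,0],[0,0,0]])

```text
t: 6.75
tool_pos: [0.5982, 0.2247, 0.0174]
orientation: [-1.646, -2.675, 0.0]
force: [-0.8, -0.9, -0.2]
opening: 0.0007
gripper_force: 0.2
```

Request:
play_rows(slide=[[0,0,0],[-0.04,0,0],[-0.06,0,0],[0,0,-0.12],[0,0,-0.16],[0,0,-0.16],[0,0,-0.16],[0,0,-0.16]], twist=[[0,0,0],[0,0,0],[0,0,0],[0,0,0],[0,0,0],[0,0,0],[0,0,0],[0,0,0]])

```text
t: 7.55
tool_pos: [0.6104, 0.2001, 0.2092]
orientation: [1.649, 2.674, 0.0]
force: [1.0, -0.1, -0.5]
opening: 0.0004
gripper_force: 0.0
```

```bash
sed -i 's/np.ones((2,2))/np.ones((3,3))/; s/q=Q\[m\];print/q=Q[m\&(d>0)\&(abs(Q[...,2]-.06)<.006)];print/' h.py
python3 -c "
from h import *
st();carton()
a=[np.load(n+'1.npz')['p'][:,:,::-1] for n in('side','scene')]
cv2.imwrite('pics/s3.png',np.hstack([cv2.resize(a[0][120:290,150:350],(400,340)),cv2.resize(a[1][120:290,120:320],(400,340))]))"
```

```text
t 7.55 box [ 60.1  49.2 209.2] toolaxes in box cols
 [[ 0.004  1.     0.   ]
 [ 1.    -0.004 -0.   ]
 [-0.     0.    -1.   ]] 
q [ 0.24  0.25  1.37 -0.    1.52 -0.23] F [ 1.  -0.1 -0.5] open 0.0004
side 489 ((58.662681579589844, 134.50711059570312), (23.958797454833984, 96.2621078491211), 0.0756552666425705) lid z>.075 n 299
scene 295 ((59.148597717285156, 135.28721618652344), (94.43310546875, 26.432241439819336), 89.60882568359375) lid z>.075 n 1186
```

View pics/s3.png

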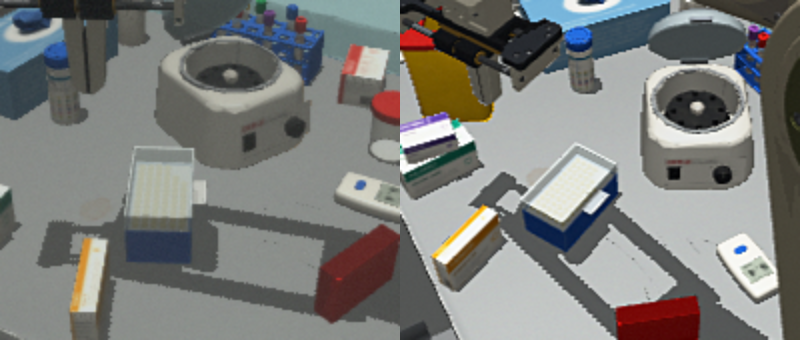

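Carton now at (59,135) mm in the box frame, parallel, upright; side crop (90,285), scene crop (468,248). Lid still shut, box not moved. Next, turn the tool for the lid: +90° about tool z, then +38° pitch.

Request:
play_rows(slide=[[0,0,0],[0,0,0],[0,0,0],[0,0,0],[0,0,0],[0,0,0],[0,0,0],[0,0,0]], twist=[[0,0,0.14],[0,0,0.14],[0,0,0.14],[0,0,0.14],[0,0,0.14],[0,0,0.14],[0,0,0.14],[0,0,0.14]])

```text
t: 8.45
tool_pos: [0.6102, 0.2003, 0.2066]
orientation: [2.857, 1.306, -0.001]
force: [0.6, -0.6, 0.2]
opening: 0.0006
gripper_force: 0.0
```

Request:
play_rows(slide=[[0,0,0],[0,0,0],[0,0,0],[-0.15,0.05,0],[-0.15,0.05,0],[-0.15,0.05,0],[-0.15,0.05,0],[-0.06,0,0]], twist=[[0,0,0.127],[0,0,0.127],[0,0,0.126],[0,0,0],[0,0,0],[0,0,0],[0,0,0],[0,0,0]])

```text
t: 9.25
tool_pos: [0.4834, 0.0796, 0.2067]
orientation: [3.056, 0.722, -0.002]
force: [0.2, 0.3, -0.1]
opening: 0.0006
gripper_force: 0.0
```

Request:
play_rows(slide=[[0,0,0],[0,0,0],[0,0,0],[0,0,0],[0,0,0],[0,0,0],[0,0,0],[0,0,0]], twist=[[0,0.127,0],[0,0.127,0],[0,0.127,0],[0,0.127,0],[0,0.125,0],[0,0,0],[0,0,0],[0,0,0]])

```text
t: 10.05
tool_pos: [0.4864, 0.0821, 0.2099]
orientation: [-2.761, -0.657, -0.951]
force: [0.5, 0.5, 1.1]
opening: 0.0002
gripper_force: 0.0
```

```bash
python3 -c "
from h import *
need([-.095,0,.026])
need([-.048,0,.026])"
```

```text
t 10.05 box [-1.038e+02  1.000e-01  2.099e+02] toolaxes in box cols
 [[ 0.788 -0.003  0.615]
 [-0.001 -1.    -0.004]
 [ 0.615  0.002 -0.788]] 
q [-0.26 -0.86  2.41  0.47  1.11  0.73] F [0.5 0.5 1.1] open 0.0002
slide units needed (tool) [-0.425 -0.001  0.602]
t 10.05 box [-1.038e+02  1.000e-01  2.099e+02] toolaxes in box cols
 [[ 0.788 -0.003  0.615]
 [-0.001 -1.    -0.004]
 [ 0.615  0.002 -0.788]] 
q [-0.26 -0.86  2.41  0.47  1.11  0.73] F [0.5 0.5 1.1] open 0.0002
slide units needed (tool) [-0.277 -0.002  0.717]
```

Request:
play_rows(slide=[[0.045,0,0.036],[0.045,0,0.036],[-0.05,0,0.063],[-0.05,0,0.063],[-0.05,0,0.063],[-0.05,0,0.063],[0,0,0],[0,0,0]], twist=[[0,0,0],[0,0,0],[0,0,0],[0,0,0],[0,0,0],[0,0,0],[0,0,0],[0,0,0]])

```text
t: 10.85
tool_pos: [0.511, 0.0962, 0.1276]
orientation: [-2.759, -0.658, -0.947]
force: [-0.3, -0.1, 0.4]
opening: 0.0006
gripper_force: 0.0
```

```bash
python3 -c "
from h import *
need([-.075,0,.026])"
```

```text
t 10.85 box [-75.5   1.5 127.6] toolaxes in box cols
 [[ 0.789 -0.001  0.614]
 [-0.001 -1.    -0.   ]
 [ 0.614 -0.    -0.789]] 
q [-0.2  -0.66  2.45  0.52  0.86  0.66] F [-0.3 -0.1  0.4] open 0.0006
slide units needed (tool) [-0.248  0.006  0.322]
```

Request:
play_rows(slide=[[0,0,0],[-0.04,0,0.069],[-0.04,0,0.069],[-0.04,0,0.069],[-0.04,0,0.069],[-0.04,0,0.069],[0,0,0],[0,0,0]], twist=[[0,-0.133,0],[0,0,0],[0,0,0],[0,0,0],[0,0,0],[0,0,0],[0,0,0],[0,0,0]])

```text
t: 11.65
tool_pos: [0.5112, 0.0956, 0.0284]
orientation: [-2.844, -0.677, -0.763]
force: [0.2, 0.7, -0.1]
opening: 0.0007
gripper_force: 0.0
```

```bash
python3 -c "
from h import *
need([-.049,0,.026])
a=[grab(n)[0][:,:,::-1] for n in('side','scene')]
cv2.imwrite('pics/s4.png',np.hstack([cv2.resize(a[0][160:290,190:290],(400,520),interpolation=2),cv2.resize(a[1][160:290,160:260],(400,520),interpolation=2)]))"
```

```text
t 11.65 box [-75.6   0.9  28.4] toolaxes in box cols
 [[ 0.866 -0.002  0.501]
 [-0.002 -1.    -0.001]
 [ 0.501  0.    -0.866]] 
q [-0.12 -0.34  2.39  0.45  0.69  0.69] F [ 0.2  0.7 -0.1] open 0.0007
slide units needed (tool) [0.087 0.003 0.062]
```

View pics/s4.png

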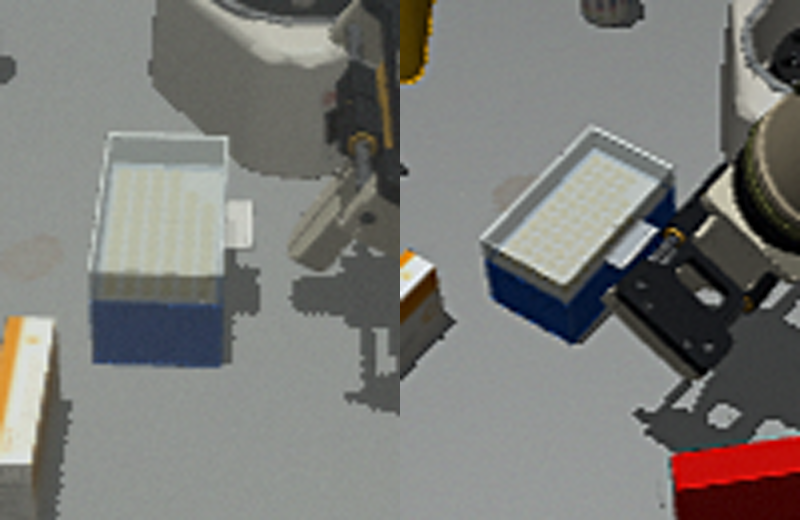

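Left crop: fingertip at (300,255), in front of and below the tab (240,222). Right crop: the gripper body is near the centrifuge, so I'll check that gap.

```bash
python3 - <<'E'
from h import *
Q=[]
for n in('side','scene'):
    z=np.load(n+'0.npz');Q.append(inbox(z['P'])[z['d']>0])
Q=np.concatenate(Q)
for x in np.arange(-.2,.02,.02):
    r=[]
    for zl in(.06,.08,.09):
        k=Q[(abs(Q[:,0]-x)<.01)&(Q[:,2]>zl)&(Q[:,2]<.3)&(Q[:,1]<-.065)&(Q[:,1]>-.2)]
        r.append(round(k[:,1].max(),3) if len(k) else None)
    print(round(x,2),r)
s,T=st()
D=np.stack([T[:,0],T[:,1],T[:,2]],1)
S=M.T@T
th=np.radians([0,8,16,24,32,40,48,56,64,72,80,88,96])
P=np.stack([36-85*np.cos(th)+.0,0*th,47+85*np.sin(th)-13],1)/1000
print((P*1000).round(0)[:,[0,2]].tolist())
print((np.diff(P,axis=0)@S/.25).round(3).tolist())
E
```

```text
-0.2 [None, None, None]
-0.18 [np.float64(-0.153), None, None]
-0.16 [np.float64(-0.139), np.float64(-0.15), np.float64(-0.161)]
-0.14 [np.float64(-0.126), np.float64(-0.133), np.float64(-0.137)]
-0.12 [np.float64(-0.113), np.float64(-0.12), np.float64(-0.131)]
-0.1 [np.float64(-0.097), np.float64(-0.105), np.float64(-0.114)]
-0.08 [np.float64(-0.095), np.float64(-0.101), np.float64(-0.109)]
-0.06 [np.float64(-0.1), np.float64(-0.101), np.float64(-0.106)]
-0.04 [np.float64(-0.106), np.float64(-0.111), np.float64(-0.119)]
-0.02 [np.float64(-0.133), np.float64(-0.136), np.float64(-0.151)]
-0.0 [np.float64(-0.161), np.float64(-0.164), np.float64(-0.173)]
t 11.75 box [-75.1   0.5  29.3] toolaxes in box cols
 [[ 0.865 -0.002  0.502]
 [-0.001 -1.    -0.003]
 [ 0.502  0.002 -0.865]] 
q [-0.12 -0.34  2.39  0.45  0.69  0.69] F [ 1.  -0.2 -0.3] open 0.0007
[[-49.0, 34.0], [-48.0, 46.0], [-46.0, 57.0], [-42.0, 69.0], [-36.0, 79.0], [-29.0, 89.0], [-21.0, 97.0], [-12.0, 104.0], [-1.0, 110.0], [10.0, 115.0], [21.0, 118.0], [33.0, 119.0], [45.0, 119.0]]
[[0.027, 0.0, -0.039], [0.032, 0.0, -0.035], [0.036, 0.0, -0.03], [0.04, 0.0, -0.025], [0.043, -0.0, -0.019], [0.046, -0.0, -0.013], [0.047, -0.0, -0.006], [0.047, -0.0, 0.0], [0.047, -0.0, 0.007], [0.046, -0.0, 0.013], [0.043, -0.0, 0.019], [0.04, -0.0, 0.025]]
```

Gap is under 10 mm, so I'll shift the tool 10 mm to the left (still under the tab), then move in and start lifting.

Request:
play_rows(slide=[[0,-0.04,0],[0.03,0,0.02],[0.03,0,0.02],[0.028,0,0.018],[0,0,0],[0.016,0,-0.028],[0.027,0,-0.039],[0,0,0]], twist=[[0,0,0],[0,0,0],[0,0,0],[0,0,0],[0,0,0],[0,0,0],[0,0,0],[0,0,0]])

```text
t: 12.55
tool_pos: [0.5315, 0.1164, 0.0482]
orientation: [-2.844, -0.677, -0.768]
force: [-0.4, 0.7, 0.2]
opening: 0.0005
gripper_force: 0.2
```

```bash
python3 -c "
from h import *
st()
p,d,c=grab('side');Q=inbox(pts(d,c))
cv2.imwrite('pics/s5.png',cv2.resize(p[160:290,190:290,::-1],(400,520),interpolation=2))"
```

```text
t 12.55 box [-48.   10.3  48.2] toolaxes in box cols
 [[ 0.864 -0.003  0.503]
 [-0.001 -1.    -0.003]
 [ 0.503  0.002 -0.864]] 
q [-0.05 -0.31  2.33  0.4   0.69  0.8 ] F [-0.4  0.7  0.2] open 0.0005
```

View pics/s5.png

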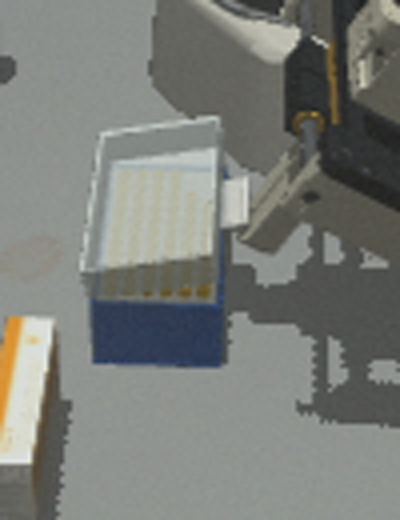

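The lid is lifting: its front edge at (215,120) has risen and the tab (235,200) rests on the fingertip (250,235). Continuing the arc.

Request:
play_rows(slide=[[0.032,0,-0.035],[0.036,0,-0.03],[0.04,0,-0.025],[0.043,0,-0.019],[0.046,0,-0.013],[0.047,0,-0.006],[0.047,0,0],[0.047,0,0.007]], twist=[[0,0,0],[0,0,0],[0,0,0],[0,0,0],[0,0,0],[0,0,0],[0,0,0],[0,0,0]])

```text
t: 13.4
tool_pos: [0.5826, 0.1433, 0.1142]
orientation: [-2.845, -0.677, -0.763]
force: [-0.4, -0.6, -0.1]
opening: 0.0007
gripper_force: 0.0
```

Request:
play_rows(slide=[[0.046,0,0.013],[0.043,0,0.019],[0.04,0,0.025],[0.02,0,0.01],[0,0,0],[0,0,0],[0,0,-0.05],[0,0,-0.1]], twist=[[0,0,0],[0,0,0],[0,0,0],[0,0,0],[0,0,0],[0,0,0],[0,0,0],[0,0,0]])

```text
t: 14.2
tool_pos: [0.5993, 0.1525, 0.1479]
orientation: [-2.846, -0.676, -0.756]
force: [1.1, 0.6, -0.5]
opening: 0.0003
gripper_force: 0.0
```

Request:
play_rows(slide=[[0,0,-0.16],[0,0,-0.16],[0,0,-0.16],[0,0,-0.1],[0,0,0],[0,0,0],[0,0,0],[0,0,0]], twist=[[0,0,0],[0,0,0],[0,0,0],[0,0,0],[0,0,0],[0,0,0],[0,0,0],[0,0,0]])

```text
t: 15.0
tool_pos: [0.5358, 0.1203, 0.2734]
orientation: [-2.845, -0.676, -0.757]
force: [-0.4, 0.4, 0.2]
opening: 0.001
gripper_force: 0.0
```

```bash
python3 -c "
from h import *
st();carton()
a=[np.load(n+'1.npz')['p'][:,:,::-1] for n in('side','scene')]
for n in('side','scene'):
    Q=np.load(n+'1.npz')['Q'];q=Q[(abs(Q[...,1])<.05)&(Q[...,0]>.03)&(Q[...,0]<.12)&(Q[...,2]>.07)&(Q[...,2]<.13)];print(len(q),q.min(0),q.max(0))
cv2.imwrite('pics/s6.png',np.hstack([cv2.resize(a[0][120:290,150:350],(400,340)),cv2.resize(a[1][120:290,120:320],(400,340))]))"
```

```text
t 15.0 box [-42.4  11.7 273.4] toolaxes in box cols
 [[ 0.868 -0.002  0.497]
 [-0.003 -1.     0.   ]
 [ 0.497 -0.002 -0.868]] 
q [-0.04 -0.54  2.06  0.27  1.17  1.01] F [-0.4  0.4  0.2] open 0.001
side 536 ((57.9735221862793, 119.53192138671875), (127.52357482910156, 26.190364837646484), 88.10099029541016) lid z>.075 n 0
scene 341 ((59.854530334472656, 90.83946990966797), (25.47557258605957, 182.8396759033203), 0.7482653856277466) lid z>.075 n 0
275 [ 0.05913142 -0.04865041  0.07007543] [0.07918251 0.04989086 0.12483158]
393 [ 0.05897829 -0.04998536  0.07009399] [0.08135202 0.04968898 0.1244059 ]
```

View pics/s6.png

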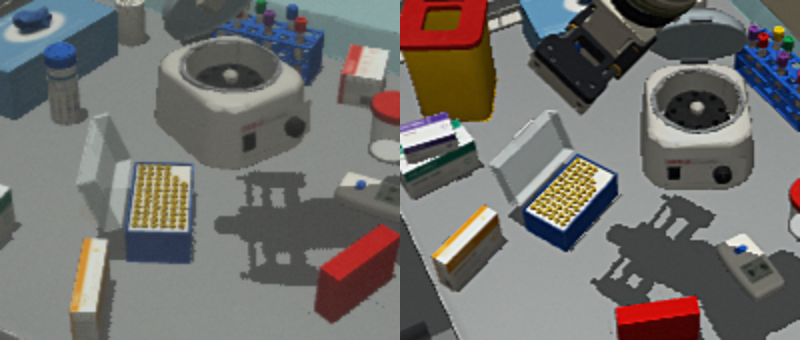

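The lid is fully open, leaning back to x of about 80 mm and reaching z of about 104 mm or more (side crop 100,165). The carton stands upright and clear (90,285), the box is in place, and the arm touches nothing. Handing in.

```bash
python3 -c "
from h import *
print(robot.close_job())"
```

```text
the job is handed in; nothing more can be done
None
```

The carton is pushed clear to the left (about 135 mm from the tip box's centre), the lid rests fully open on its own, and I handed the job in at about 15 s; the judge's verdict was not shown.

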